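Close up two plaster moulds for slip casting

TASK

Close up the two plaster casting moulds, each on its own foot where that stands, ready to be poured: on the round foot the tall round piece, on that the round piece with the narrow neck, and on top the small round pouring ring; on the oblong foot the oblong wall block. Every piece must sit upright and fully home in the register of the one below; do not knock over or shift the little house or the slip cup.

Things in the scene. Friction and masses are not known exactly. Their poses are not given: they have to be found in the camera images.
- riser: Plywood riser, 230 by 900 mm, 225 mm high, fixed on the table along the wall at a slant; the mould pieces, little house and slip cup stand on its flat top, low tools at its front edge. Origin: on the table under its middle; y along its length. Beware: a fixed desk lamp's head hangs 0.47 to 0.66 m above the table left of the robot (x -0.2 to 0, y 0.25 to 0.44), close to the arm at the start.
- vase_foot: Foot of the round mould: off-white plaster disc, 80 mm across, 14 mm high, fixed to the riser, with a tapered round boss in the middle of its top (36 mm across at its root, 28 at its top, 10 high). Origin: centre of the underside; z up.
- vase_lower: Tall round piece: loose plaster cylinder, 64 mm across, 46 high, 0.12 kg, 40 mm bore right through, recess in its top 52 mm across, 8 deep (thin rim, 6 mm); stands upright. Its bore goes over the round foot's boss (2 mm play) and its flat underside rests on the foot's top: home = origin 14 mm above the foot's origin. Origin: centre of its underside; z up.
- vase_upper: Narrow-necked round piece: loose plaster, 64 mm across, 37 high, 0.1 kg: body 30 high on a tapered round spigot 7 high (48 to 44 mm across), on which it stands; 28 mm bore through; recess in its top 38 mm across, 8 deep (thick rim, 13 mm). Spigot goes into the tall piece's recess (2 mm play): home = origin 39 mm above the tall piece's. Origin: centre of the spigot's underside; z up.
- vase_ring: Round pouring ring: plaster, 52 mm across, 31 high, 0.05 kg: body 24 high on a tapered round spigot 7 high (34 to 30 mm across), on which it stands; funnel 40 mm to 20 mm bore. Spigot goes into the narrow-necked piece's recess (2 mm play): home = origin 30 mm above that piece's. That piece juts out 6 mm under it: grip the body above its lower edge. Origin: centre of spigot's underside; z up.
- planter_foot: Foot of the oblong mould: plaster block 90 mm long (its x) by 66 wide (its y), 14 high, fixed to the riser, with a tapered oblong boss in the middle of its top (48 by 26 mm at its root, 40 by 18 at its top, 10 high). Origin: centre of the underside; x along the length, z up.
- planter_wall: Oblong wall block: loose plaster, 84 mm long (its x) by 58 wide (its y), 46 high, 0.17 kg, 52 by 30 mm cavity right through; recess in its top 62 by 38 mm, 8 deep; stands upright. Cavity goes over the oblong foot's boss, length along length, either way round (2 mm play): home = origin 14 mm above the foot's origin. Origin: centre of its underside; x along the length, z up.
- little_house: Bystander: small unfired clay house with a brown roof, 33 by 50 mm, 100 mm high, loose, standing on the riser near the wall. Leave it standing where it is. More houses like it hang on the wall behind the riser and jut out about 40 mm: keep the gripper off them. Origin: centre of its underside.
- slip_cup: Bystander: beige plastic cup, 68 mm across, 75 mm high, loose, standing on the riser near the wall. Leave it standing where it is. Origin: centre of its underside.

How it is judged (in metres and radians):
At the end, for the whole second after the job is handed in: Each of the four loose pieces sits on the piece below it in the order of the goal: centred within 6 mm, its height above it within 3 mm of fully home, upright within 0.06 rad, the oblong block lined up lengthwise with its foot within 0.17 rad, and all at rest (horizontal distance between vase_lower and vase_foot below 0.006 m and z of vase_lower in the frame of vase_foot between 0.011 and 0.017 m and angle between each of vase_lower, vase_upper, vase_ring, planter_wall's own z axis and vertical below 0.06 rad and linear speed of each of vase_lower, vase_upper, vase_ring, planter_wall below 0.01 m/s and horizontal distance between vase_upper and vase_lower below 0.006 m and z of vase_upper in the frame of vase_lower between 0.036 and 0.042 m and horizontal distance between vase_ring and vase_upper below 0.006 m and z of vase_ring in the frame of vase_upper between 0.027 and 0.033 m and horizontal distance between planter_wall and planter_foot below 0.006 m and z of planter_wall in the frame of planter_foot between 0.011 and 0.017 m and angle between the x axis of planter_wall and the x axis of planter_foot, either way round below 0.17 rad); the robot touches nothing.
It fails at once if the little house is knocked: shifted by more than 30 mm or tipped (distance of little_house from where it was at the start of the episode above 0.03 m or angle between little_house's own z axis and vertical above 0.5 rad).
It fails at once if the slip cup is knocked: shifted by more than 30 mm or tipped (distance of slip_cup from where it was at the start of the episode above 0.03 m or angle between slip_cup's own z axis and vertical above 0.5 rad).
It also fails if it takes over 125 s, if anything falls off the work surface, if the arm or the gripper's body presses on something with over 40 N, if the wrist force passes 120 N, or if a joint passes its speed limit or range.

ROBOT

A 6-joint arm with a two-finger parallel gripper is mounted at the origin on the work surface; the furniture and walls round the work are solid. World frame = base frame: x ahead of the robot, y to its left, z up, the work surface at z = 0. Lengths are in m, angles in degrees, forces in N, time in s.
With the tool pointing down it reaches from about 0.375 to 0.9 m from the base axis. Payload 3.1 kg.
Tool frame: the origin (TCP) lies on the centre line of the jaws, within the pads' length; the fingertips stand 25 mm ahead of it and the grasp point (between the pads) lies 6 mm ahead of it; z points along the fingers, y is the line along which they close (so a half turn about z gives the same grasp; the last joint's range is limited). The gripper opens to 87 mm and grips with 3 to 60 N. Pads are 19 mm wide; open, the fingers measure 117 mm over their backs; the gripper's body (75 mm by 190 mm) begins 51 mm behind the grasp point.
Start: joints at [-84.368, 30.224, 82.088, -0, 67.689, -10.227], TCP at [0.171, -0.601, 0.248] pointing down, gripper open.
Joint ranges: [-176.69, 176.69], [-43.24, 126.21], [12.49, 139.97], [-82, 262], [0, 151.66], [-163.58, 163.58]. Speed limits (degrees/s): [159.86, 159.86, 180, 180, 180, 180].

INTERFACE

Orientations are given as a 3x3 rotation matrix whose columns are the frame's x, y, z axes.
In Python, from rig import read_state, capture, camera_params, hand_in gives the robot as it stands.
- The arm moves only by the tool apply_moves, never from a script. Its argument "rows" is a list of rows, each an object of numbers: "x", "y", "z": the shift along the tool's x, y, z in mm; "rx", "ry", "rz": the turn, a rotation vector about the tool's x, y, z in units of 6 degrees (1.0 is 6 degrees); "claw": the closure in counts, from 0 (fully open) to 255 (shut). A call has 1 to 10 rows; each row is the pose to reach, as a shift and turn from the pose commanded when the call began, along the tool's axes at that moment; what a row does not reach only later rows make up. A row lasts 1/8 s, in which the tool goes at most 62.5 mm and 10.7 degrees, less where a joint would pass 70% of its speed; a pose out of reach is approached as far as the arm can. A call with a gripper value outside its range is refused whole. The fingers move at their own pace and stop on an object; the grip force is fixed at half the most. Time passes only in rows, so rows that repeat a pose let the fingers close. It gives the time, the measured TCP pose, the force, the opening and the grip force at its end, in the units of the state.
- read_state(): the state, without advancing time (a new reading comes with each control period).
- capture(name): name is "scene" or "top"; returns (picture, depth): 384x512x3 uint8, red, green, blue; 384x512 float32, m along the optical axis (not along the pixel's ray), 0 where there is no reading.
- camera_params(name): a dict with "fx", "fy", "cx", "cy" (pixels), "D" ([k1, k2, p1, p2, k3] as OpenCV has them; the pictures are not rectified), "xyz" and "orientation" of the camera in the world. Camera axes: x right, y up, looking along -z (the intrinsics and any distortion apply to the point x, -y, -z); pixel columns grow to the right and rows downward; lengths in m; the calibration is good to about 2 mm. A picture is of the moment at which its call begins. camera_params takes no time and is no camera call.
- hand_in(): hands the job in; it is judged then, once.
The state is a dict: "time_s": time; "joint_positions": joint angles; "qvel": joint speeds; "tau": joint torques, N m; "position": TCP position; "tcp_rot": TCP orientation; "force": force on the tool from outside, world axes, zero at the start; "moment": the same for the moment, N m; "opening": opening from 0.0 (shut) to 1.0 (fully open); "grasp_force": force on a finger pad.
Only numpy, scipy, OpenCV 4.12 (cv2) and the standard library are available. Lean on these libraries where they do the work, as an engineer would, in place of code of your own. Each camera call takes 0.05 s, during which the arm holds its last target. There are 200 camera calls.

## Working session

There is one attempt and no reset: what is moved stays moved. The work goes in short steps, Python scripts to look and compute and a tool call to move; the robot and the scene stay as the last step left them, time stands still between calls to the robot, and variables do not carry over. Pictures are saved under pics/ and viewed, at most 14 in all, crops included, and the job is handed in when it is done.

Besides the shell and the picture viewer there is one more tool, called after "Request:" by a JSON object that holds its "name" and its "arguments", one argument or row to a line. apply_moves: Moves the arm, as the interface text tells. Its arguments: {"type":"object","properties":{"rows":{"type":"array"}},"required":["rows"]}

```bash
ls; mkdir -p pics
python3 - <<'E'
from rig import *
import cv2,numpy as np
for n in("scene","top"):
    p,d=capture(n); cv2.imwrite(f"pics/{n}0.png",cv2.resize(p[:,:,::-1],(800,600),interpolation=cv2.INTER_CUBIC)); np.savez(f"{n}0.npz",p=p,d=d)
    print(n,camera_params(n))
print(read_state())
E
```

```text
pics
scene {'fx': 390.93042986263254, 'fy': 390.93042986263254, 'cx': 256.28411640528947, 'cy': 197.9248239383425, 'D': array([-0.01972595,  0.        ,  0.        ,  0.        ,  0.        ]), 'xyz': array([-0.03655345,  0.62706301,  0.66652859]), 'orientation': array([[-0.79910037,  0.30146355, -0.52015222],
       [-0.60107909, -0.41780152,  0.68128247],
       [-0.01193855,  0.8570657 ,  0.51506879]])}
top {'fx': 363.18660225227757, 'fy': 363.18660225227757, 'cx': 253.21728069628014, 'cy': 193.39433399980217, 'D': array([0.01964399, 0.        , 0.        , 0.        , 0.        ]), 'xyz': array([ 0.4435881 , -0.03918281,  1.25187872]), 'orientation': array([[ 0.02823434,  0.99837264, -0.04954691],
       [-0.99934578,  0.02931317,  0.02118395],
       [ 0.02260185,  0.04891638,  0.99854712]])}
{'time_s': 0.1, 'joint_positions': array([-8.43681179e+01,  3.02730560e+01,  8.21493161e+01, -5.90852775e-04,
        6.76884731e+01, -1.02264130e+01]), 'qvel': array([ 0.04002284, -0.08102031, -0.12141237,  0.04340859,  0.01757615,
        0.01366035]), 'tau': array([-5.92801712e-06, -4.40985525e+01, -1.77150464e+01,  6.35025487e-02,
        5.33621467e-02, -4.29395084e-05]), 'position': array([ 0.17076122, -0.60058707,  0.24667418]), 'tcp_rot': array([[ 9.61939427e-01,  2.73262691e-01, -1.99350568e-04],
       [ 2.73262560e-01, -9.61937561e-01,  1.92433677e-03],
       [ 3.34086644e-04, -1.90557045e-03, -9.99998129e-01]]), 'force': array([-0.10665713,  0.6156586 , -0.14925536]), 'moment': array([ 0.01198796,  0.06028505, -0.0239269 ]), 'grasp_force': 0.0, 'opening': 0.9970492878133456}
```

View pics/scene0.png

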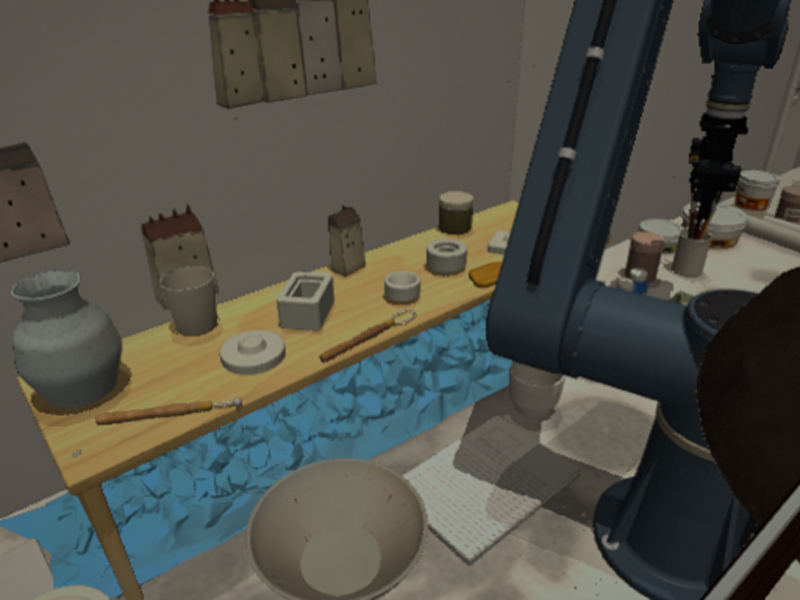

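View pics/top0.png

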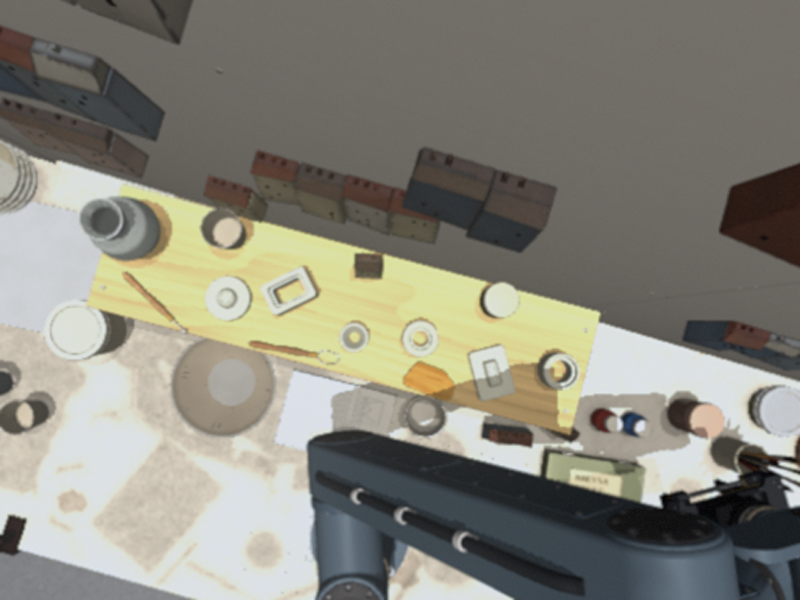

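The top view (800 px wide) shows:

| Item | Pixel position |
|---|---|
| round foot | (228,298) |
| wall block | (290,290) |
| house | (368,265) |
| ring | (354,337) |
| narrow-necked piece | (421,337) |
| oblong foot | (491,370) |
| tall piece | (559,372) |
| cup | (225,230) |

The tools and the vase are also on the riser. Next I measure each piece from its top-face band.

```bash
cat > h.py <<'E'
import numpy as np,cv2
from rig import *
def norm(P,uv):
    K=np.array([[P["fx"],0,P["cx"]],[0,P["fy"],P["cy"]],[0,0,1.]])
    return cv2.undistortPoints(np.asarray(uv,np.float64).reshape(-1,1,2),K,P["D"]).reshape(-1,2)
def rays(P,uv):
    n=norm(P,uv); return np.c_[n[:,0],-n[:,1],-np.ones(len(n))]@np.asarray(P["orientation"]).T
def plane(P,uv,z):
    r=rays(P,uv); return P["xyz"]+r*((z-P["xyz"][2])/r[:,2])[:,None]
def cloud(P,d):
    v,u=np.mgrid[:d.shape[0],:d.shape[1]]
    r=rays(P,np.c_[u.ravel(),v.ravel()]); return (P["xyz"]+r*d.reshape(-1,1)).reshape(*d.shape,3)
def faces(P,p,d,objs,win=34):
    """objs: name->(u,v,ztop,shape); gives outline of the top face on its plane"""
    C=cloud(P,d)[...,2]; sat=cv2.cvtColor(p,cv2.COLOR_RGB2HSV)[...,1]; out={}
    for n,(u,v,z,s) in objs.items():
        m=((abs(C-z)<.006)&(d>0)&(sat<90)).astype(np.uint8); w=np.zeros_like(m)
        cv2.circle(w,(int(u),int(v)),win,1,-1); m*=w
        cs=cv2.findContours(m,cv2.RETR_EXTERNAL,cv2.CHAIN_APPROX_NONE)[0]
        c=max(cs,key=cv2.contourArea)
        q=plane(P,c.reshape(-1,2),z)[:,:2].astype(np.float32)*1000
        if s=="c": out[n]=("circ",*cv2.minEnclosingCircle(q),"ell",cv2.fitEllipse(q)[:2])
        else: out[n]=("rect",cv2.minAreaRect(q))
    return out
E
python3 - <<'E'
from h import *
k=512/800
P=camera_params("top");f=np.load("top0.npz");p,d=f["p"],f["d"]
C=cloud(P,d)
for n,(u,v) in dict(wood=(300,240),wood2=(450,300),wood3=(560,320),jar=(500,300),house=(368,265),cup=(225,230),vase=(100,218)).items():
    print(n,C[int(v*k),int(u*k)].round(4))
o=dict(vfoot=(228,298,.239,"c"),wall=(290,290,.271,"r"),ring=(354,337,.256,"c"),upper=(421,337,.262,"c"),pfoot=(491,370,.239,"r"),lower=(559,372,.271,"c"))
for n,r in faces(P,p,d,{n:(a*k,b*k,z,s) for n,(a,b,z,s) in o.items()},22).items(): print(n,r)
E
```

```text
wood [0.6046 0.1163 0.2211]
wood2 [ 0.5015 -0.1598  0.223 ]
wood3 [ 0.4731 -0.3597  0.2243]
jar [ 0.5005 -0.2382  0.2851]
house [ 0.5517 -0.0102  0.3163]
cup [0.6127 0.2446 0.2482]
vase [0.6234 0.4513 0.2697]
vfoot ('circ', (493.07806396484375, 238.22108459472656), 41.18048095703125, 'ell', ((493.08087158203125, 238.5441131591797), (76.65486145019531, 80.2261734008789)))
wall ('rect', ((507.0945739746094, 126.38499450683594), (58.08884048461914, 82.61431121826172), 28.508563995361328))
ring ('circ', (430.0890808105469, 11.556012153625488), 25.720046997070312, 'ell', ((429.9583740234375, 11.610045433044434), (48.94134521484375, 49.70685577392578)))
upper ('circ', (431.06536865234375, -104.6856918334961), 31.742040634155273, 'ell', ((430.9161376953125, -104.74620819091797), (60.93000793457031, 61.173099517822266)))
pfoot ('rect', ((373.845458984375, -234.7984619140625), (89.33847045898438, 66.04669189453125), 15.896560668945312))
lower ('circ', (381.7608642578125, -348.61474609375), 32.0665283203125, 'ell', ((381.671630859375, -348.90606689453125), (61.354637145996094, 61.90765380859375)))
```

```bash
cat >> h.py <<'E'
def go(x,y,z,yaw,s=None):
    """shift in tool axes (mm) and rz units from the measured pose to TCP x,y,z (mm), yaw of tool x (deg)"""
    s=s or read_state(); R=np.array(s["tcp_rot"]); t=R.T@(np.array([x,y,z])-np.array(s["position"])*1000)
    c=np.radians(yaw); Rt=np.array([[np.cos(c),np.sin(c),0],[np.sin(c),-np.cos(c),0],[0,0,-1]])
    r=cv2.Rodrigues(R.T@Rt)[0].ravel(); print("xyz",t.round(1),"r",(np.degrees(r)/6).round(2),"t",round(s["time_s"],2),"pos",(np.array(s["position"])*1000).round(1),"F",np.round(s["force"],1),"op",round(s["opening"],3))
E
python3 -c "
from h import *
go(507,126.4,400,118.5)"
```

```text
xyz [ 522.2 -607.7 -152. ] r [-1.000e-02 -2.000e-02 -1.711e+01] t 0.1 pos [ 170.8 -600.6  246.7] F [-0.1  0.6 -0.1] op 0.997
```

Request:
{"name": "apply_moves", "arguments": {
  "rows": [
    {"z":-60,"claw":0},
    {"z":-120,"claw":0},
    {"z":-160,"claw":0},
    {"x":50,"y":-60,"z":-165,"rz":-2,"claw":0},
    {"x":90,"y":-105,"z":-165,"rz":-4,"claw":0},
    {"x":130,"y":-150,"z":-165,"rz":-6,"claw":0},
    {"x":170,"y":-195,"z":-165,"rz":-8,"claw":0},
    {"x":210,"y":-240,"z":-165,"rz":-9,"claw":0},
    {"x":250,"y":-285,"z":-165,"rz":-10,"claw":0},
    {"x":290,"y":-330,"z":-165,"rz":-11,"claw":0}
  ]
}}

```text
validation failed for argument at $.ro...
```

```bash
python3 -c "
from h import *
go(507,126.4,400,118.5)"
```

```text
xyz [ 522.2 -607.7 -152. ] r [-1.000e-02 -2.000e-02 -1.711e+01] t 0.1 pos [ 170.8 -600.6  246.7] F [-0.1  0.6 -0.1] op 0.997
```

Request:
{"name": "apply_moves", "arguments": {
  "rows": [
    {"x":0,"y":0,"z":-60,"rx":0,"ry":0,"rz":0,"claw":0},
    {"x":0,"y":0,"z":-120,"rx":0,"ry":0,"rz":0,"claw":0},
    {"x":0,"y":0,"z":-160,"rx":0,"ry":0,"rz":0,"claw":0},
    {"x":40,"y":-47,"z":-165,"rx":0,"ry":0,"rz":-1.5,"claw":0},
    {"x":80,"y":-93,"z":-165,"rx":0,"ry":0,"rz":-3,"claw":0},
    {"x":120,"y":-140,"z":-165,"rx":0,"ry":0,"rz":-4.5,"claw":0},
    {"x":160,"y":-186,"z":-165,"rx":0,"ry":0,"rz":-6,"claw":0},
    {"x":200,"y":-233,"z":-165,"rx":0,"ry":0,"rz":-7.5,"claw":0},
    {"x":240,"y":-280,"z":-165,"rx":0,"ry":0,"rz":-9,"claw":0},
    {"x":280,"y":-326,"z":-165,"rx":0,"ry":0,"rz":-10.5,"claw":0}
  ]
}}

```text
time_s: 1.35
position: [0.3513, -0.209, 0.4124]
tcp_rot: [[0.189, 0.982, 0.0], [0.982, -0.189, 0.0], [0.0, 0.0, -1.0]]
force: [0.7, -0.6, 0.0]
opening: 0.993
grasp_force: 0.0
```

```bash
python3 -c "
from h import *
go(507,126.4,400,118.5)"
```

```text
xyz [358.8  89.5  12.5] r [ 0.   -0.   -6.56] t 1.35 pos [ 351.3 -209.   412.4] F [ 0.7 -0.6  0. ] op 0.993
```

Request:
{"name": "apply_moves", "arguments": {
  "rows": [
    {"x":50,"y":12,"z":0,"rx":0,"ry":0,"rz":-1,"claw":0},
    {"x":100,"y":25,"z":0,"rx":0,"ry":0,"rz":-2,"claw":0},
    {"x":150,"y":38,"z":2,"rx":0,"ry":0,"rz":-3.2,"claw":0},
    {"x":200,"y":50,"z":4,"rx":0,"ry":0,"rz":-4.2,"claw":0},
    {"x":250,"y":62,"z":6,"rx":0,"ry":0,"rz":-5.2,"claw":0},
    {"x":300,"y":75,"z":8,"rx":0,"ry":0,"rz":-6,"claw":0},
    {"x":340,"y":85,"z":10,"rx":0,"ry":0,"rz":-6.5,"claw":0},
    {"x":358.8,"y":89.5,"z":12,"rx":0,"ry":0,"rz":-6.56,"claw":0},
    {"x":358.8,"y":89.5,"z":12,"rx":0,"ry":0,"rz":-6.56,"claw":0}
  ]
}}

```text
time_s: 2.48
position: [0.508, 0.124, 0.3998]
tcp_rot: [[-0.474, 0.881, -0.002], [0.881, 0.474, -0.001], [0.0, -0.002, -1.0]]
force: [-0.6, -0.7, -0.2]
opening: 1.002
grasp_force: 0.0
```

```bash
python3 -c "
from h import *
go(507,126.4,400,118.5)
p,d=capture('scene'); cv2.imwrite('pics/s1.png',cv2.resize(p[80:300,60:380,::-1],(800,550),interpolation=cv2.INTER_CUBIC))"
```

```text
xyz [ 2.6  0.3 -0.2] r [-0.02 -0.   -0.04] t 2.48 pos [508.  124.  399.8] F [-0.6 -0.7 -0.2] op 1.002
```

View pics/s1.png

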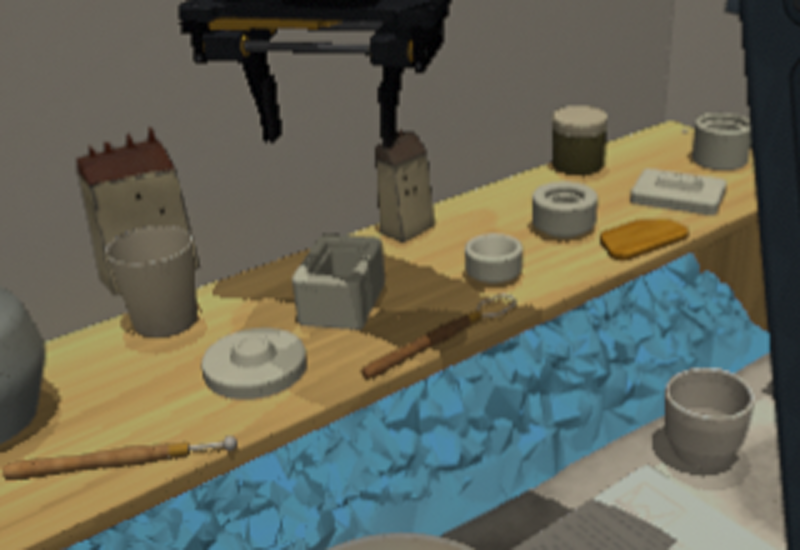

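The gripper stands over the wall block, clear of the house and cup. Descending.

Request:
{"name": "apply_moves", "arguments": {
  "rows": [
    {"x":1.3,"y":0,"z":30,"rx":0,"ry":0,"rz":0,"claw":0},
    {"x":2.6,"y":0.3,"z":65,"rx":0,"ry":0,"rz":0,"claw":0},
    {"x":2.6,"y":0.3,"z":95,"rx":0,"ry":0,"rz":0,"claw":0},
    {"x":2.6,"y":0.3,"z":115,"rx":0,"ry":0,"rz":0,"claw":0},
    {"x":2.6,"y":0.3,"z":125,"rx":0,"ry":0,"rz":0,"claw":0},
    {"x":2.6,"y":0.3,"z":131,"rx":0,"ry":0,"rz":0,"claw":0},
    {"x":2.6,"y":0.3,"z":131,"rx":0,"ry":0,"rz":0,"claw":0}
  ]
}}

```text
time_s: 3.4
position: [0.5074, 0.1257, 0.2699]
tcp_rot: [[-0.472, 0.881, 0.0], [0.881, 0.472, -0.0], [-0.0, 0.0, -1.0]]
force: [0.3, 0.8, -0.2]
opening: 1.002
grasp_force: 0.0
```

Request:
{"name": "apply_moves", "arguments": {
  "rows": [
    {"x":0,"y":0,"z":0,"rx":0,"ry":0,"rz":0,"claw":60},
    {"x":0,"y":0,"z":0,"rx":0,"ry":0,"rz":0,"claw":75},
    {"x":0,"y":0,"z":0,"rx":0,"ry":0,"rz":0,"claw":90},
    {"x":0,"y":0,"z":0,"rx":0,"ry":0,"rz":0,"claw":110},
    {"x":0,"y":0,"z":0,"rx":0,"ry":0,"rz":0,"claw":110},
    {"x":0,"y":0,"z":0,"rx":0,"ry":0,"rz":0,"claw":110},
    {"x":0,"y":0,"z":0,"rx":0,"ry":0,"rz":0,"claw":110}
  ]
}}

```text
time_s: 4.28
position: [0.5077, 0.1263, 0.2698]
tcp_rot: [[-0.473, 0.881, 0.001], [0.881, 0.473, 0.0], [-0.0, 0.001, -1.0]]
force: [0.4, 0.7, 1.4]
opening: 0.664
grasp_force: 30.0
```

Request:
{"name": "apply_moves", "arguments": {
  "rows": [
    {"x":0,"y":0,"z":-15,"rx":0,"ry":0,"rz":0,"claw":110},
    {"x":0,"y":0,"z":-40,"rx":0,"ry":0,"rz":0,"claw":110},
    {"x":0,"y":0,"z":-70,"rx":0,"ry":0,"rz":0,"claw":110},
    {"x":0,"y":0,"z":-100,"rx":0,"ry":0,"rz":0,"claw":110},
    {"x":0,"y":0,"z":-130,"rx":0,"ry":0,"rz":0,"claw":110},
    {"x":0,"y":0,"z":-140,"rx":0,"ry":0,"rz":0,"claw":110}
  ]
}}

```text
time_s: 5.03
position: [0.5075, 0.126, 0.4117]
tcp_rot: [[-0.473, 0.881, 0.003], [0.881, 0.473, -0.0], [-0.002, 0.002, -1.0]]
force: [-0.4, 0.2, -1.6]
opening: 0.668
grasp_force: 30.0
```

```bash
python3 -c "
from h import *
go(374,-234.8,410,15.9)"
```

```text
xyz [-254.8 -288.2    1.4] r [ 3.000e-02 -1.000e-02  1.705e+01] t 5.03 pos [507.5 126.  411.7] F [-0.4  0.2 -1.6] op 0.668
```

Request:
{"name": "apply_moves", "arguments": {
  "rows": [
    {"x":-15,"y":-17,"z":0,"rx":0,"ry":0,"rz":1,"claw":110},
    {"x":-40,"y":-45,"z":0,"rx":0,"ry":0,"rz":2.5,"claw":110},
    {"x":-65,"y":-74,"z":0,"rx":0,"ry":0,"rz":4,"claw":110},
    {"x":-90,"y":-102,"z":0,"rx":0,"ry":0,"rz":5.5,"claw":110},
    {"x":-115,"y":-130,"z":0,"rx":0,"ry":0,"rz":7,"claw":110},
    {"x":-140,"y":-158,"z":0,"rx":0,"ry":0,"rz":8.5,"claw":110},
    {"x":-165,"y":-187,"z":0,"rx":0,"ry":0,"rz":10,"claw":110},
    {"x":-190,"y":-215,"z":0,"rx":0,"ry":0,"rz":11.5,"claw":110},
    {"x":-210,"y":-238,"z":0,"rx":0,"ry":0,"rz":13,"claw":110},
    {"x":-225,"y":-255,"z":0,"rx":0,"ry":0,"rz":14,"claw":110}
  ]
}}

```text
time_s: 6.28
position: [0.3876, -0.1935, 0.4086]
tcp_rot: [[0.83, 0.558, -0.002], [0.558, -0.83, 0.001], [-0.001, -0.003, -1.0]]
force: [-0.2, 0.1, -2.4]
opening: 0.659
grasp_force: 30.0
```

```bash
python3 -c "
from h import *
go(374,-234.8,340,15.9)"
```

```text
xyz [-34.3  26.9  68.6] r [-0.02  0.01  3.01] t 6.28 pos [ 387.6 -193.5  408.6] F [-0.2  0.1 -2.4] op 0.659
```

Request:
{"name": "apply_moves", "arguments": {
  "rows": [
    {"x":-12,"y":10,"z":15,"rx":0,"ry":0,"rz":1,"claw":110},
    {"x":-24,"y":19,"z":35,"rx":0,"ry":0,"rz":2,"claw":110},
    {"x":-32,"y":25,"z":55,"rx":0,"ry":0,"rz":2.8,"claw":110},
    {"x":-34.3,"y":27,"z":68,"rx":0,"ry":0,"rz":3.01,"claw":110},
    {"x":-34.3,"y":27,"z":68.6,"rx":0,"ry":0,"rz":3.01,"claw":110},
    {"x":-34.3,"y":27,"z":68.6,"rx":0,"ry":0,"rz":3.01,"claw":110}
  ]
}}

```text
time_s: 7.02
position: [0.3761, -0.2342, 0.3413]
tcp_rot: [[0.96, 0.279, 0.0], [0.279, -0.96, -0.0], [0.0, 0.0, -1.0]]
force: [0.4, -0.3, -0.8]
opening: 0.669
grasp_force: 30.0
```

```bash
python3 -c "
from h import *
go(374,-234.8,300,15.9)
p,d=capture('scene'); np.savez('s2.npz',p=p,d=d); cv2.imwrite('pics/s2.png',cv2.resize(p[90:210,240:400,::-1],(800,600),interpolation=cv2.INTER_CUBIC))
p,d=capture('top'); np.savez('t2.npz',p=p,d=d); cv2.imwrite('pics/t2.png',cv2.resize(p[150:310,250:410,::-1],(600,600),interpolation=cv2.INTER_CUBIC))"
```

```text
xyz [-2.2 -0.  41.3] r [ 0.   -0.    0.05] t 7.03 pos [ 376.1 -234.2  341.3] F [ 0.4 -0.3 -0.8] op 0.669
```

View pics/s2.png

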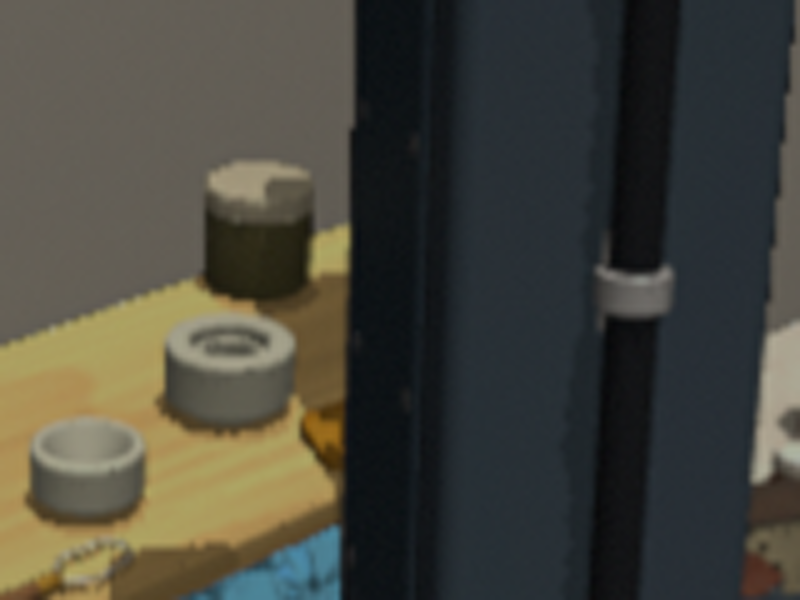

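The forearm hides the foot from the scene camera, so I'll descend by the numbers and watch the force.

Request:
{"name": "apply_moves", "arguments": {
  "rows": [
    {"x":-1.5,"y":0,"z":15,"rx":0,"ry":0,"rz":0.05,"claw":110},
    {"x":-2.2,"y":0,"z":30,"rx":0,"ry":0,"rz":0.05,"claw":110},
    {"x":-2.2,"y":0,"z":40,"rx":0,"ry":0,"rz":0.05,"claw":110},
    {"x":-2.2,"y":0,"z":45,"rx":0,"ry":0,"rz":0.05,"claw":110},
    {"x":-2.2,"y":0,"z":49,"rx":0,"ry":0,"rz":0.05,"claw":110},
    {"x":-2.2,"y":0,"z":52,"rx":0,"ry":0,"rz":0.05,"claw":110},
    {"x":-2.2,"y":0,"z":52,"rx":0,"ry":0,"rz":0.05,"claw":110}
  ]
}}

```text
time_s: 8.0
position: [0.3737, -0.235, 0.289]
tcp_rot: [[0.962, 0.273, -0.0], [0.273, -0.962, 0.0], [-0.0, -0.0, -1.0]]
force: [-0.1, -0.4, -1.3]
opening: 0.662
grasp_force: 30.0
```

Request:
{"name": "apply_moves", "arguments": {
  "rows": [
    {"x":0,"y":0,"z":2,"rx":0,"ry":0,"rz":0,"claw":110},
    {"x":0,"y":0,"z":3.5,"rx":0,"ry":0,"rz":0,"claw":110},
    {"x":0,"y":0,"z":4.5,"rx":0,"ry":0,"rz":0,"claw":110},
    {"x":0,"y":0,"z":5,"rx":0,"ry":0,"rz":0,"claw":110},
    {"x":0,"y":0,"z":5,"rx":0,"ry":0,"rz":0,"claw":110}
  ]
}}

```text
time_s: 8.62
position: [0.3737, -0.235, 0.2839]
tcp_rot: [[0.962, 0.273, -0.0], [0.273, -0.962, 0.0], [-0.0, -0.0, -1.0]]
force: [-0.1, -0.5, -1.0]
opening: 0.659
grasp_force: 30.0
```

Request:
{"name": "apply_moves", "arguments": {
  "rows": [
    {"x":0,"y":0,"z":0.5,"rx":0,"ry":0,"rz":0,"claw":75},
    {"x":0,"y":0,"z":0.5,"rx":0,"ry":0,"rz":0,"claw":40},
    {"x":0,"y":0,"z":0.5,"rx":0,"ry":0,"rz":0,"claw":0},
    {"x":0,"y":0,"z":0.5,"rx":0,"ry":0,"rz":0,"claw":0},
    {"x":0,"y":0,"z":0,"rx":0,"ry":0,"rz":0,"claw":0},
    {"x":0,"y":0,"z":-25,"rx":0,"ry":0,"rz":0,"claw":0},
    {"x":0,"y":0,"z":-60,"rx":0,"ry":0,"rz":0,"claw":0},
    {"x":0,"y":0,"z":-100,"rx":0,"ry":0,"rz":0,"claw":0},
    {"x":0,"y":0,"z":-110,"rx":0,"ry":0,"rz":0,"claw":0}
  ]
}}

```text
time_s: 9.75
position: [0.3745, -0.2358, 0.3964]
tcp_rot: [[0.962, 0.273, 0.004], [0.273, -0.962, -0.004], [0.003, 0.005, -1.0]]
force: [-0.0, 0.1, 0.1]
opening: 1.002
grasp_force: 0.0
```

```bash
python3 -c "
from h import *
go(381.7,-348.7,380,14)"
```

```text
xyz [-24.  110.5  16.9] r [ 0.05 -0.03  0.31] t 9.75 pos [ 374.5 -235.8  396.4] F [-0.   0.1  0.1] op 1.002
```

Request:
{"name": "apply_moves", "arguments": {
  "rows": [
    {"x":-8,"y":35,"z":0,"rx":0,"ry":0,"rz":0,"claw":0},
    {"x":-16,"y":75,"z":5,"rx":0,"ry":0,"rz":0,"claw":0},
    {"x":-23,"y":105,"z":10,"rx":0,"ry":0,"rz":0,"claw":0},
    {"x":-24,"y":110.5,"z":15,"rx":0,"ry":0,"rz":0,"claw":0},
    {"x":-24,"y":110.5,"z":17,"rx":0,"ry":0,"rz":0,"claw":0}
  ]
}}

```text
time_s: 10.38
position: [0.3803, -0.3468, 0.3755]
tcp_rot: [[0.962, 0.273, -0.002], [0.273, -0.962, 0.003], [-0.001, -0.003, -1.0]]
force: [0.1, -0.1, 0.5]
opening: 0.997
grasp_force: 0.0
```

```bash
python3 -c "
from h import *
go(381.7,-348.7,266,15.9)
k=512/800
P=camera_params('top');p,d=capture('top')
o=dict(wall=(491,370,.285,'r'),lower=(559,372,.271,'c'))
for n,(a,b,z,s) in o.items():
    try: print(n,faces(P,p,d,{n:(a*k,b*k,z,s)},24))
    except Exception as e: print(n,e)
cv2.imwrite('pics/t3.png',cv2.resize(p[190:310,250:410,::-1],(800,600),interpolation=cv2.INTER_CUBIC))"
```

```text
xyz [  0.9   2.6 109.5] r [-0.03  0.01 -0.01] t 10.38 pos [ 380.3 -346.8  375.5] F [ 0.1 -0.1  0.5] op 0.997
wall {'wall': ('rect', ((373.98486328125, -235.06268310546875), (83.4853515625, 57.72446823120117), 15.885170936584473))}
lower {'lower': ('circ', (397.47857666015625, -346.1412353515625), 27.489831924438477, 'ell', ((392.4010314941406, -347.6991882324219), (36.895389556884766, 51.35853576660156)))}
```

View pics/t3.png

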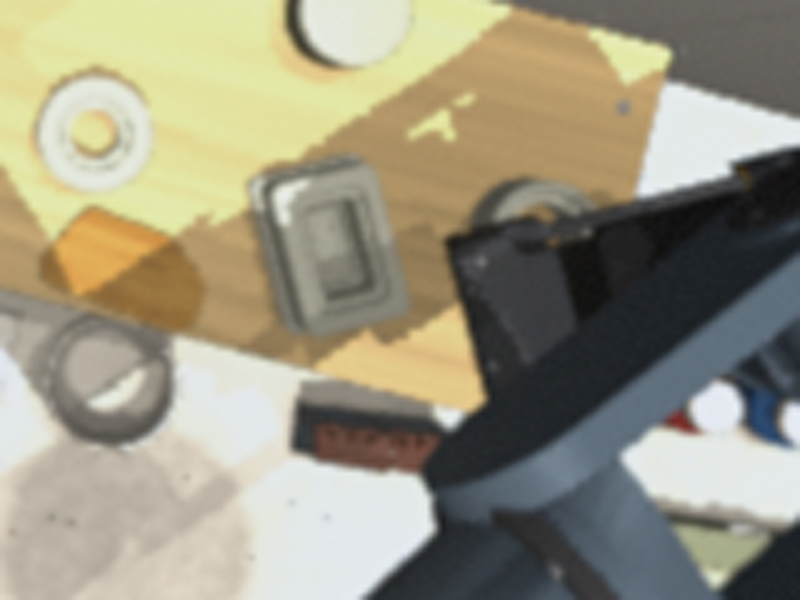

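The block is seated on the oblong foot at crop (332,245), within 0.3 mm of centre and lined up. Now the tall piece.

Request:
{"name": "apply_moves", "arguments": {
  "rows": [
    {"x":0.5,"y":1.5,"z":25,"rx":0,"ry":0,"rz":0,"claw":0},
    {"x":1,"y":2.5,"z":55,"rx":0,"ry":0,"rz":0,"claw":0},
    {"x":1,"y":2.5,"z":80,"rx":0,"ry":0,"rz":0,"claw":0},
    {"x":1,"y":2.5,"z":98,"rx":0,"ry":0,"rz":0,"claw":0},
    {"x":1,"y":2.5,"z":108,"rx":0,"ry":0,"rz":0,"claw":0},
    {"x":1,"y":2.5,"z":109,"rx":0,"ry":0,"rz":0,"claw":0},
    {"x":1,"y":2.5,"z":109,"rx":0,"ry":0,"rz":0,"claw":0}
  ]
}}

```text
time_s: 11.3
position: [0.3828, -0.35, 0.2687]
tcp_rot: [[0.962, 0.274, 0.001], [0.274, -0.962, -0.001], [0.001, 0.001, -1.0]]
force: [-0.9, 0.3, 0.5]
opening: 1.003
grasp_force: 0.0
```

Request:
{"name": "apply_moves", "arguments": {
  "rows": [
    {"x":0,"y":0,"z":0,"rx":0,"ry":0,"rz":0,"claw":45},
    {"x":0,"y":0,"z":0,"rx":0,"ry":0,"rz":0,"claw":60},
    {"x":0,"y":0,"z":0,"rx":0,"ry":0,"rz":0,"claw":75},
    {"x":0,"y":0,"z":0,"rx":0,"ry":0,"rz":0,"claw":95},
    {"x":0,"y":0,"z":0,"rx":0,"ry":0,"rz":0,"claw":95},
    {"x":0,"y":0,"z":0,"rx":0,"ry":0,"rz":0,"claw":95}
  ]
}}

```text
time_s: 12.05
position: [0.3824, -0.35, 0.2681]
tcp_rot: [[0.962, 0.273, 0.0], [0.273, -0.962, -0.0], [0.0, 0.0, -1.0]]
force: [-0.1, 1.0, 2.3]
opening: 0.719
grasp_force: 30.0
```

Request:
{"name": "apply_moves", "arguments": {
  "rows": [
    {"x":0,"y":0,"z":-15,"rx":0,"ry":0,"rz":0,"claw":95},
    {"x":0,"y":0,"z":-40,"rx":0,"ry":0,"rz":0,"claw":95},
    {"x":0,"y":0,"z":-75,"rx":0,"ry":0,"rz":0,"claw":95},
    {"x":0,"y":0,"z":-110,"rx":0,"ry":0,"rz":0,"claw":95},
    {"x":0,"y":0,"z":-140,"rx":0,"ry":0,"rz":0,"claw":95},
    {"x":0,"y":0,"z":-140,"rx":0,"ry":0,"rz":0,"claw":95}
  ]
}}

```text
time_s: 12.8
position: [0.3832, -0.3509, 0.411]
tcp_rot: [[0.962, 0.273, 0.004], [0.273, -0.962, -0.006], [0.002, 0.007, -1.0]]
force: [-0.1, -0.2, -2.2]
opening: 0.717
grasp_force: 30.0
```

```bash
python3 -c "
from h import *
go(493.5,237.5,410,15.9)"
```

```text
xyz [ 267.  -535.8   -1.9] r [ 0.06 -0.02 -0.01] t 12.8 pos [ 383.2 -350.9  411. ] F [-0.1 -0.2 -2.2] op 0.717
```

Request:
{"name": "apply_moves", "arguments": {
  "rows": [
    {"x":10,"y":-20,"z":0,"rx":0,"ry":0,"rz":0,"claw":95},
    {"x":32,"y":-65,"z":0,"rx":0,"ry":0,"rz":0,"claw":95},
    {"x":57,"y":-115,"z":0,"rx":0,"ry":0,"rz":0,"claw":95},
    {"x":82,"y":-165,"z":0,"rx":0,"ry":0,"rz":0,"claw":95},
    {"x":107,"y":-215,"z":0,"rx":0,"ry":0,"rz":0,"claw":95},
    {"x":132,"y":-265,"z":0,"rx":0,"ry":0,"rz":0,"claw":95},
    {"x":157,"y":-315,"z":0,"rx":0,"ry":0,"rz":0,"claw":95},
    {"x":182,"y":-365,"z":0,"rx":0,"ry":0,"rz":0,"claw":95},
    {"x":207,"y":-415,"z":0,"rx":0,"ry":0,"rz":0,"claw":95},
    {"x":227,"y":-455,"z":0,"rx":0,"ry":0,"rz":0,"claw":95}
  ]
}}

```text
time_s: 14.05
position: [0.4744, 0.1528, 0.4062]
tcp_rot: [[0.961, 0.275, -0.004], [0.275, -0.961, 0.0], [-0.004, -0.001, -1.0]]
force: [0.7, -0.4, -1.6]
opening: 0.72
grasp_force: 30.0
```

```bash
python3 -c "
from h import *
go(493.5,237.5,360,15.9)"
```

```text
xyz [ 41.9 -76.1  46.1] r [-0.01  0.04  0.01] t 14.05 pos [474.4 152.8 406.2] F [ 0.7 -0.4 -1.6] op 0.72
```

Request:
{"name": "apply_moves", "arguments": {
  "rows": [
    {"x":20,"y":-36,"z":5,"rx":0,"ry":0,"rz":0,"claw":95},
    {"x":34,"y":-62,"z":20,"rx":0,"ry":0,"rz":0,"claw":95},
    {"x":41,"y":-74,"z":40,"rx":0,"ry":0,"rz":0,"claw":95},
    {"x":42,"y":-76,"z":60,"rx":0,"ry":0,"rz":0,"claw":95},
    {"x":42,"y":-76,"z":66,"rx":0,"ry":0,"rz":0,"claw":95},
    {"x":42,"y":-76,"z":66,"rx":0,"ry":0,"rz":0,"claw":95}
  ]
}}

```text
time_s: 14.8
position: [0.4949, 0.2345, 0.3411]
tcp_rot: [[0.962, 0.274, -0.003], [0.274, -0.962, -0.001], [-0.003, -0.0, -1.0]]
force: [0.3, -0.2, -0.2]
opening: 0.718
grasp_force: 30.0
```

```bash
python3 -c "
from h import *
go(493.5,237.5,284,15.9)
p,d=capture('scene'); np.savez('s4.npz',p=p,d=d); cv2.imwrite('pics/s4.png',cv2.resize(p[130:250,80:240,::-1],(800,600),interpolation=cv2.INTER_CUBIC))
"
```

```text
xyz [-0.4 -3.3 57.1] r [-0.    0.03 -0.  ] t 14.8 pos [494.9 234.5 341.1] F [ 0.3 -0.2 -0.2] op 0.718
```

View pics/s4.png

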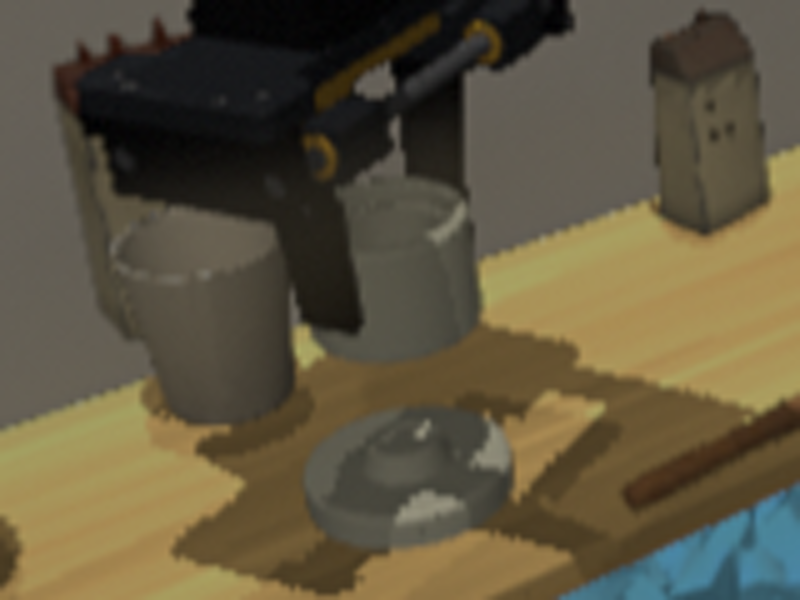

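The tall piece hangs upright at crop (400,270), above the foot's boss at (405,455). The cup stands untouched. Lowering.

Request:
{"name": "apply_moves", "arguments": {
  "rows": [
    {"x":-0.5,"y":-2,"z":10,"rx":0,"ry":0,"rz":0,"claw":95},
    {"x":-0.7,"y":-4,"z":25,"rx":0,"ry":0,"rz":0,"claw":95},
    {"x":-0.7,"y":-4,"z":38,"rx":0,"ry":0,"rz":0,"claw":95},
    {"x":-0.7,"y":-4,"z":45,"rx":0,"ry":0,"rz":0,"claw":95},
    {"x":-0.7,"y":-4,"z":49,"rx":0,"ry":0,"rz":0,"claw":95},
    {"x":-0.7,"y":-4,"z":52,"rx":0,"ry":0,"rz":0,"claw":95},
    {"x":-0.7,"y":-4,"z":54,"rx":0,"ry":0,"rz":0,"claw":95},
    {"x":-0.7,"y":-4,"z":54,"rx":0,"ry":0,"rz":0,"claw":95}
  ]
}}

```text
time_s: 15.85
position: [0.4944, 0.238, 0.2881]
tcp_rot: [[0.962, 0.273, 0.0], [0.273, -0.962, 0.0], [0.0, -0.0, -1.0]]
force: [-0.1, -0.3, -1.5]
opening: 0.722
grasp_force: 30.0
```

Request:
{"name": "apply_moves", "arguments": {
  "rows": [
    {"x":-1,"y":-0.5,"z":1.5,"rx":0,"ry":0,"rz":0,"claw":95},
    {"x":-1,"y":-0.5,"z":3.5,"rx":0,"ry":0,"rz":0,"claw":95},
    {"x":-1,"y":-0.5,"z":5,"rx":0,"ry":0,"rz":0,"claw":95},
    {"x":-1,"y":-0.5,"z":6,"rx":0,"ry":0,"rz":0,"claw":95},
    {"x":-1,"y":-0.5,"z":6,"rx":0,"ry":0,"rz":0,"claw":95}
  ]
}}

```text
time_s: 16.48
position: [0.4932, 0.2382, 0.2822]
tcp_rot: [[0.962, 0.273, 0.0], [0.273, -0.962, 0.0], [0.0, -0.0, -1.0]]
force: [0.1, -0.9, 0.6]
opening: 0.718
grasp_force: 30.0
```

Contact at the home height. Release and rise, then on towards the narrow-necked piece.

Request:
{"name": "apply_moves", "arguments": {
  "rows": [
    {"x":0,"y":0,"z":0,"rx":0,"ry":0,"rz":0,"claw":60},
    {"x":0,"y":0,"z":0,"rx":0,"ry":0,"rz":0,"claw":30},
    {"x":0,"y":0,"z":0,"rx":0,"ry":0,"rz":0,"claw":0},
    {"x":0,"y":0,"z":0,"rx":0,"ry":0,"rz":0,"claw":0},
    {"x":0,"y":0,"z":-20,"rx":0,"ry":0,"rz":0,"claw":0},
    {"x":0,"y":0,"z":-55,"rx":0,"ry":0,"rz":0,"claw":0},
    {"x":0,"y":0,"z":-95,"rx":0,"ry":0,"rz":0,"claw":0},
    {"x":0,"y":0,"z":-120,"rx":0,"ry":0,"rz":0,"claw":0},
    {"x":0,"y":0,"z":-120,"rx":0,"ry":0,"rz":0,"claw":0}
  ]
}}

```text
time_s: 17.6
position: [0.4942, 0.2385, 0.4041]
tcp_rot: [[0.962, 0.273, 0.005], [0.273, -0.962, 0.001], [0.005, 0.0, -1.0]]
force: [0.7, -0.1, -1.0]
opening: 1.001
grasp_force: 0.0
```

```bash
python3 -c "
from h import *
go(431,-104.7,400,15.9)"
```

```text
xyz [-154.6  312.9    3.3] r [ 0.   -0.05 -0.01] t 17.6 pos [494.2 238.5 404.1] F [ 0.7 -0.1 -1. ] op 1.001
```

Request:
{"name": "apply_moves", "arguments": {
  "rows": [
    {"x":-10,"y":20,"z":0,"rx":0,"ry":0,"rz":0,"claw":0},
    {"x":-34,"y":68,"z":0,"rx":0,"ry":0,"rz":0,"claw":0},
    {"x":-58,"y":118,"z":0,"rx":0,"ry":0,"rz":0,"claw":0},
    {"x":-83,"y":168,"z":0,"rx":0,"ry":0,"rz":0,"claw":0},
    {"x":-108,"y":218,"z":0,"rx":0,"ry":0,"rz":0,"claw":0},
    {"x":-130,"y":263,"z":0,"rx":0,"ry":0,"rz":0,"claw":0},
    {"x":-147,"y":297,"z":0,"rx":0,"ry":0,"rz":0,"claw":0},
    {"x":-154.6,"y":312.9,"z":5,"rx":0,"ry":0,"rz":0,"claw":0},
    {"x":-154.6,"y":312.9,"z":30,"rx":0,"ry":0,"rz":0,"claw":0},
    {"x":-154.6,"y":312.9,"z":30,"rx":0,"ry":0,"rz":0,"claw":0}
  ]
}}

```text
time_s: 18.85
position: [0.4281, -0.1044, 0.3691]
tcp_rot: [[0.962, 0.272, -0.007], [0.272, -0.962, 0.004], [-0.005, -0.005, -1.0]]
force: [-0.6, 0.2, 0.1]
opening: 0.996
grasp_force: 0.0
```

```bash
python3 -c "
from h import *
go(431,-104.7,262,15.9)
k=512/800
P=camera_params('top');p,d=capture('top')
for n,o in dict(lower=(228,294,.285,'c'),ring=(354,337,.256,'c')).items():
    u=(o[0]*k,o[1]*k,o[2],o[3]); print(n,faces(P,p,d,{n:u},24))
C=cloud(P,d); print(np.unique((C[170:205,125:165,2]*500).round()/500,return_counts=True))
"
```

```text
xyz [  3.3   1.7 107.1] r [-0.05  0.05 -0.01] t 18.85 pos [ 428.1 -104.4  369.1] F [-0.6  0.2  0.1] op 0.996
lower {'lower': ('circ', (490.9957275390625, 236.18064880371094), 33.08590316772461, 'ell', ((491.1634521484375, 236.56668090820312), (61.360260009765625, 64.24481201171875)))}
ring {'ring': ('circ', (430.1312255859375, 11.561904907226562), 25.70823860168457, 'ell', ((430.0304260253906, 11.767559051513672), (45.54569625854492, 46.30139923095703)))}
(array([0.218, 0.22 , 0.222, 0.224, 0.226, 0.228, 0.23 , 0.232, 0.234,
       0.236, 0.238, 0.24 , 0.242, 0.244, 0.246, 0.248, 0.25 , 0.252,
       0.254, 0.256, 0.258, 0.26 , 0.262, 0.264, 0.266, 0.268, 0.27 ,
       0.272, 0.274, 0.276, 0.278, 0.28 , 0.282, 0.284, 0.286, 0.288,
       1.252]), array([  2,  53, 201, 285, 127,  21,   2,   6,  14,  49,  56,  40,  15,
        24,  39,  49,  17,  10,  10,   9,   7,   2,   8,   4,  11,  11,
         7,  10,  46,  58,  33,  32,  52,  67,  18,   4,   1]))
```

Request:
{"name": "apply_moves", "arguments": {
  "rows": [
    {"x":2,"y":1,"z":25,"rx":0,"ry":0,"rz":0,"claw":0},
    {"x":3,"y":1.5,"z":55,"rx":0,"ry":0,"rz":0,"claw":0},
    {"x":3,"y":1.5,"z":80,"rx":0,"ry":0,"rz":0,"claw":0},
    {"x":3,"y":1.5,"z":97,"rx":0,"ry":0,"rz":0,"claw":0},
    {"x":3,"y":1.5,"z":106,"rx":0,"ry":0,"rz":0,"claw":0},
    {"x":3,"y":1.5,"z":107,"rx":0,"ry":0,"rz":0,"claw":0},
    {"x":3,"y":1.5,"z":107,"rx":0,"ry":0,"rz":0,"claw":0}
  ]
}}

```text
time_s: 19.77
position: [0.4339, -0.1058, 0.2656]
tcp_rot: [[0.962, 0.274, 0.001], [0.274, -0.962, -0.001], [0.001, 0.001, -1.0]]
force: [0.2, 0.6, 0.4]
opening: 1.003
grasp_force: 0.0
```

Request:
{"name": "apply_moves", "arguments": {
  "rows": [
    {"x":0,"y":0,"z":0,"rx":0,"ry":0,"rz":0,"claw":45},
    {"x":0,"y":0,"z":0,"rx":0,"ry":0,"rz":0,"claw":60},
    {"x":0,"y":0,"z":0,"rx":0,"ry":0,"rz":0,"claw":75},
    {"x":0,"y":0,"z":0,"rx":0,"ry":0,"rz":0,"claw":95},
    {"x":0,"y":0,"z":0,"rx":0,"ry":0,"rz":0,"claw":95},
    {"x":0,"y":0,"z":0,"rx":0,"ry":0,"rz":0,"claw":95}
  ]
}}

```text
time_s: 20.52
position: [0.4332, -0.1054, 0.2651]
tcp_rot: [[0.962, 0.273, -0.0], [0.273, -0.962, 0.001], [-0.0, -0.001, -1.0]]
force: [-0.8, 1.3, 3.9]
opening: 0.719
grasp_force: 30.4
```

```bash
python3 -c "
from h import *
from scipy.optimize import least_squares
P=camera_params('top');S=[capture('top') for _ in range(6)]
d=np.median([s[1] for s in S],0);p=np.mean([s[0] for s in S],0).astype(np.uint8)
np.savez('t5.npz',p=p,d=d)
Z=cloud(P,d)[...,2]
def fit(d,p,u,v,z,R,b):
    Z=cloud(P,d)[...,2]; m=((Z>z-b)&(Z<z+.007)).astype(np.uint8); w=np.zeros_like(m); cv2.circle(w,(u,v),24,1,-1); m*=w
    c=max(cv2.findContours(m,0,cv2.CHAIN_APPROX_NONE)[0],key=cv2.contourArea)
    q=plane(P,c.reshape(-1,2),z)[:,:2]*1000
    r=least_squares(lambda a:np.hypot(q[:,0]-a[0],q[:,1]-a[1])-a[2],[*q.mean(0),R],loss='soft_l1'); return r.x.round(1)
f=np.load('top0.npz')
for b in(.002,.003,.004,.005): print(b,'lower',fit(d,p,146,188,.285,32,b),'foot',fit(f['d'],f['p'],146,190,.239,40,b),'lower0',fit(f['d'],f['p'],358,238,.271,32,b))
cv2.imwrite('pics/t5.png',cv2.resize(p[140:230,90:210,::-1],(800,600),interpolation=cv2.INTER_CUBIC))
"
```

```text
0.002 lower [488.1 237.   32. ] foot [494.  239.3  36.2] lower0 [ 388.7 -356.8   38.4]
0.003 lower [491.3 237.   30.9] foot [493.1 238.6  38. ] lower0 [ 381.8 -350.    28.8]
0.004 lower [491.1 236.7  31.3] foot [493.  239.   38.6] lower0 [ 381.7 -349.4   28.9]
0.005 lower [491.2 236.7  31.3] foot [493.1 238.8  38.9] lower0 [ 381.6 -349.2   30.6]
```

View pics/t5.png

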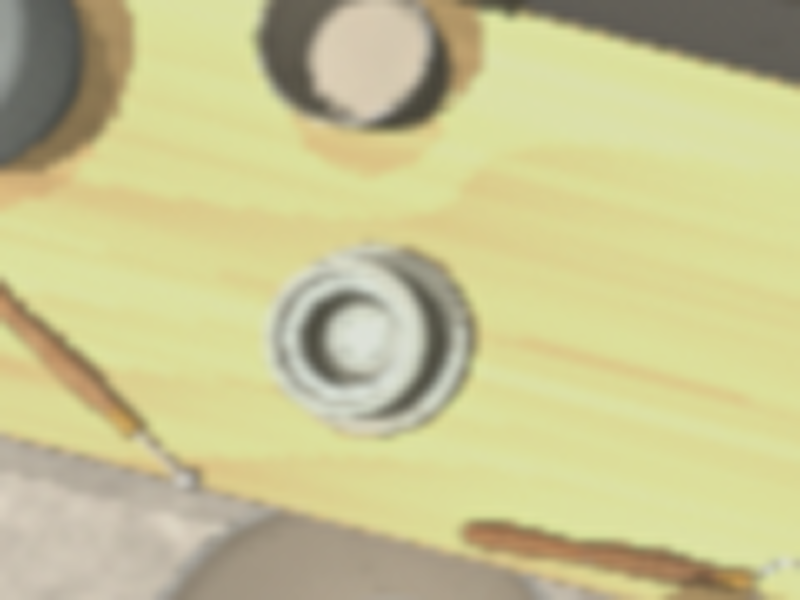

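The tall piece sits seated on the round foot at crop (365,335). The narrow-necked piece is gripped, so I lift it and carry it over.

Request:
{"name": "apply_moves", "arguments": {
  "rows": [
    {"x":0,"y":0,"z":-15,"rx":0,"ry":0,"rz":0,"claw":95},
    {"x":0,"y":0,"z":-40,"rx":0,"ry":0,"rz":0,"claw":95},
    {"x":0,"y":0,"z":-75,"rx":0,"ry":0,"rz":0,"claw":95},
    {"x":0,"y":0,"z":-110,"rx":0,"ry":0,"rz":0,"claw":95},
    {"x":0,"y":0,"z":-140,"rx":0,"ry":0,"rz":0,"claw":95},
    {"x":0,"y":0,"z":-140,"rx":0,"ry":0,"rz":0,"claw":95}
  ]
}}

```text
time_s: 21.58
position: [0.4346, -0.1066, 0.4065]
tcp_rot: [[0.962, 0.273, 0.005], [0.273, -0.962, -0.004], [0.004, 0.005, -1.0]]
force: [0.2, -0.1, -1.7]
opening: 0.728
grasp_force: 30.3
```

```bash
python3 -c "
from h import *
go(493.3,237.5,400,15.9)"
```

```text
xyz [ 150.5 -315.     5.6] r [ 0.05 -0.04 -0.01] t 21.57 pos [ 434.6 -106.6  406.5] F [ 0.2 -0.1 -1.7] op 0.728
```

Request:
{"name": "apply_moves", "arguments": {
  "rows": [
    {"x":10,"y":-20,"z":0,"rx":0,"ry":0,"rz":0,"claw":95},
    {"x":32,"y":-67,"z":0,"rx":0,"ry":0,"rz":0,"claw":95},
    {"x":56,"y":-117,"z":0,"rx":0,"ry":0,"rz":0,"claw":95},
    {"x":80,"y":-167,"z":0,"rx":0,"ry":0,"rz":0,"claw":95},
    {"x":104,"y":-217,"z":0,"rx":0,"ry":0,"rz":0,"claw":95},
    {"x":126,"y":-264,"z":0,"rx":0,"ry":0,"rz":0,"claw":95},
    {"x":143,"y":-299,"z":5,"rx":0,"ry":0,"rz":0,"claw":95},
    {"x":150.5,"y":-315,"z":20,"rx":0,"ry":0,"rz":0,"claw":95},
    {"x":150.5,"y":-315,"z":40,"rx":0,"ry":0,"rz":0,"claw":95},
    {"x":150.5,"y":-315,"z":40,"rx":0,"ry":0,"rz":0,"claw":95}
  ]
}}

```text
time_s: 22.82
position: [0.4902, 0.2375, 0.3613]
tcp_rot: [[0.962, 0.273, -0.007], [0.273, -0.962, -0.003], [-0.008, 0.001, -1.0]]
force: [0.2, -0.3, -0.8]
opening: 0.722
grasp_force: 30.3
```

Request:
{"name": "apply_moves", "arguments": {
  "rows": [
    {"x":0,"y":0,"z":0,"rx":0,"ry":0,"rz":0,"claw":95},
    {"x":0,"y":0,"z":0,"rx":0,"ry":0,"rz":0,"claw":95}
  ]
}}

```text
time_s: 23.08
position: [0.4925, 0.238, 0.3656]
tcp_rot: [[0.962, 0.272, 0.002], [0.272, -0.962, 0.0], [0.002, 0.0, -1.0]]
force: [0.7, 0.7, 0.1]
opening: 0.72
grasp_force: 30.3
```

```bash
python3 -c "
from h import *
go(493.3,237.5,318,15.9)
p,d=capture('scene'); cv2.imwrite('pics/s6.png',cv2.resize(p[130:250,80:240,::-1],(800,600),interpolation=cv2.INTER_CUBIC))
"
```

```text
xyz [ 0.5  0.7 47.6] r [ 0.   -0.02 -0.02] t 23.07 pos [492.5 238.  365.6] F [0.7 0.7 0.1] op 0.72
```

View pics/s6.png

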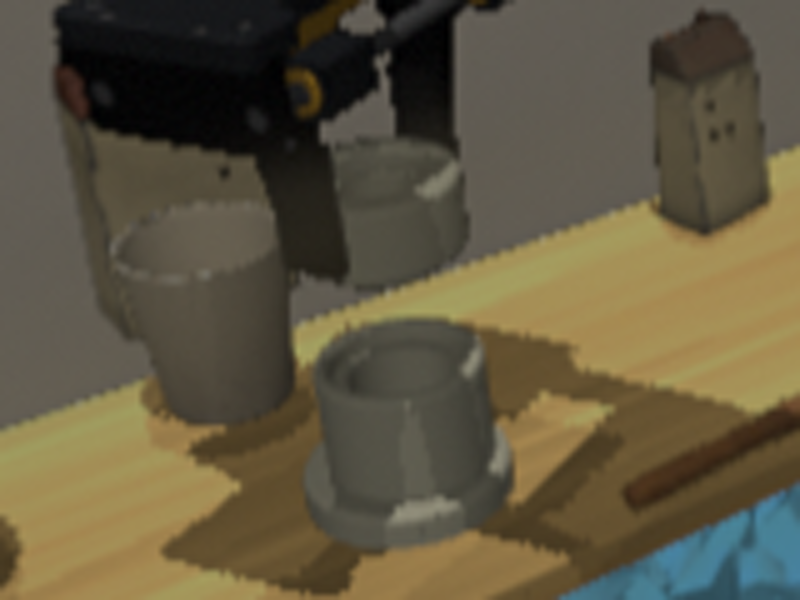

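The tall piece is seated at crop (405,430) and the narrow-necked piece hangs upright above it at (400,210). Lowering.

Request:
{"name": "apply_moves", "arguments": {
  "rows": [
    {"x":0.5,"y":0.5,"z":10,"rx":0,"ry":0,"rz":0,"claw":95},
    {"x":0.5,"y":0.5,"z":22,"rx":0,"ry":0,"rz":0,"claw":95},
    {"x":0.5,"y":0.5,"z":31,"rx":0,"ry":0,"rz":0,"claw":95},
    {"x":0.5,"y":0.5,"z":36,"rx":0,"ry":0,"rz":0,"claw":95},
    {"x":0.5,"y":0.5,"z":38,"rx":0,"ry":0,"rz":0,"claw":95},
    {"x":0.5,"y":0.5,"z":38,"rx":0,"ry":0,"rz":0,"claw":95}
  ]
}}

```text
time_s: 23.88
position: [0.4927, 0.2382, 0.327]
tcp_rot: [[0.962, 0.273, 0.0], [0.273, -0.962, 0.0], [0.0, -0.0, -1.0]]
force: [-0.6, -0.2, -0.5]
opening: 0.719
grasp_force: 30.3
```

```bash
python3 -c "
from h import *
go(493.3,237.5,318,15.9)"
```

```text
xyz [0.4 0.9 9. ] r [-0.   -0.   -0.01] t 23.88 pos [492.7 238.2 327. ] F [-0.6 -0.2 -0.5] op 0.719
```

Request:
{"name": "apply_moves", "arguments": {
  "rows": [
    {"x":0.2,"y":0.7,"z":2,"rx":0,"ry":0,"rz":0,"claw":95},
    {"x":0.2,"y":0.7,"z":4,"rx":0,"ry":0,"rz":0,"claw":95},
    {"x":0.2,"y":0.7,"z":6,"rx":0,"ry":0,"rz":0,"claw":95},
    {"x":0.2,"y":0.7,"z":7.5,"rx":0,"ry":0,"rz":0,"claw":95},
    {"x":0.2,"y":0.7,"z":8.5,"rx":0,"ry":0,"rz":0,"claw":95},
    {"x":0.2,"y":0.7,"z":8.5,"rx":0,"ry":0,"rz":0,"claw":95}
  ]
}}

```text
time_s: 24.62
position: [0.493, 0.2375, 0.3184]
tcp_rot: [[0.962, 0.273, -0.0], [0.273, -0.962, -0.0], [-0.0, -0.0, -1.0]]
force: [-0.8, -0.4, -0.8]
opening: 0.723
grasp_force: 30.3
```

Request:
{"name": "apply_moves", "arguments": {
  "rows": [
    {"x":0,"y":0,"z":0.6,"rx":0,"ry":0,"rz":0,"claw":95},
    {"x":0,"y":0,"z":0.6,"rx":0,"ry":0,"rz":0,"claw":60},
    {"x":0,"y":0,"z":0.6,"rx":0,"ry":0,"rz":0,"claw":30},
    {"x":0,"y":0,"z":0,"rx":0,"ry":0,"rz":0,"claw":0},
    {"x":0,"y":0,"z":0,"rx":0,"ry":0,"rz":0,"claw":0},
    {"x":0,"y":0,"z":-15,"rx":0,"ry":0,"rz":0,"claw":0},
    {"x":0,"y":0,"z":-45,"rx":0,"ry":0,"rz":0,"claw":0},
    {"x":0,"y":0,"z":-80,"rx":0,"ry":0,"rz":0,"claw":0},
    {"x":0,"y":0,"z":-90,"rx":0,"ry":0,"rz":0,"claw":0}
  ]
}}

```text
time_s: 25.75
position: [0.4942, 0.2379, 0.4118]
tcp_rot: [[0.962, 0.273, 0.006], [0.273, -0.962, 0.002], [0.006, 0.0, -1.0]]
force: [0.1, 1.1, -0.6]
opening: 1.002
grasp_force: 0.0
```

```bash
python3 -c "
from h import *
go(430.1,11.7,380,15.9)"
```

```text
xyz [-123.6  200.    31.1] r [ 0.   -0.06 -0.01] t 25.75 pos [494.2 237.9 411.8] F [ 0.1  1.1 -0.6] op 1.002
```

Request:
{"name": "apply_moves", "arguments": {
  "rows": [
    {"x":-12,"y":20,"z":0,"rx":0,"ry":0,"rz":0,"claw":0},
    {"x":-38,"y":62,"z":0,"rx":0,"ry":0,"rz":0,"claw":0},
    {"x":-66,"y":107,"z":0,"rx":0,"ry":0,"rz":0,"claw":0},
    {"x":-94,"y":152,"z":5,"rx":0,"ry":0,"rz":0,"claw":0},
    {"x":-115,"y":186,"z":15,"rx":0,"ry":0,"rz":0,"claw":0},
    {"x":-123.6,"y":200,"z":31,"rx":0,"ry":0,"rz":0,"claw":0},
    {"x":-123.6,"y":200,"z":50,"rx":0,"ry":0,"rz":0,"claw":0},
    {"x":-123.6,"y":200,"z":50,"rx":0,"ry":0,"rz":0,"claw":0},
    {"x":-123.6,"y":200,"z":50,"rx":0,"ry":0,"rz":0,"claw":0}
  ]
}}

```text
time_s: 26.88
position: [0.429, 0.0115, 0.3588]
tcp_rot: [[0.962, 0.274, 0.0], [0.274, -0.962, -0.0], [0.0, 0.0, -1.0]]
force: [-0.2, -0.3, -0.3]
opening: 0.997
grasp_force: 0.0
```

```bash
python3 -c "
from h import *
go(430.1,11.7,262,15.9)
P=camera_params('top');p,d=capture('top')
print(faces(P,p,d,dict(upper=(145,185,.315,'c')),24))
C=cloud(P,d)[175:200,130:165,2]; print(np.histogram(C,np.arange(.27,.33,.004)))
p,d=capture('scene'); cv2.imwrite('pics/s7.png',cv2.resize(p[130:250,80:240,::-1],(800,600),interpolation=cv2.INTER_CUBIC))
"
```

```text
xyz [ 1.1  0.1 96.8] r [ 0. -0. -0.] t 26.88 pos [429.   11.5 358.8] F [-0.2 -0.3 -0.3] op 0.997
{'upper': ('circ', (491.00323486328125, 235.50830078125), 32.87384796142578, 'ell', ((490.9029541015625, 235.61111450195312), (61.45802307128906, 64.11724853515625)))}
(array([  7,  10,  13,   7,  11,  11,  13,  14,  54,  44, 143,  96,   1,
         0]), array([0.27 , 0.274, 0.278, 0.282, 0.286, 0.29 , 0.294, 0.298, 0.302,
       0.306, 0.31 , 0.314, 0.318, 0.322, 0.326]))
```

View pics/s7.png

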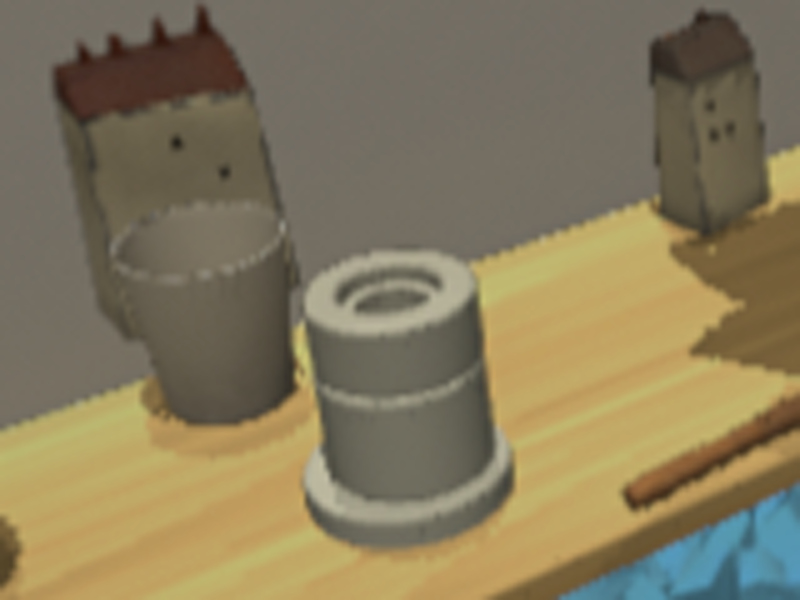

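The upper piece is flush on the tall piece, with an even seam at crop (400,390). Cup and house have not moved. Now the ring.

Request:
{"name": "apply_moves", "arguments": {
  "rows": [
    {"x":0.5,"y":0,"z":25,"rx":0,"ry":0,"rz":0,"claw":0},
    {"x":0.5,"y":0,"z":52,"rx":0,"ry":0,"rz":0,"claw":0},
    {"x":0.5,"y":0,"z":74,"rx":0,"ry":0,"rz":0,"claw":0},
    {"x":0.5,"y":0,"z":89,"rx":0,"ry":0,"rz":0,"claw":0},
    {"x":0.5,"y":0,"z":97,"rx":0,"ry":0,"rz":0,"claw":0},
    {"x":0.5,"y":0,"z":97,"rx":0,"ry":0,"rz":0,"claw":0},
    {"x":0.5,"y":0,"z":97,"rx":0,"ry":0,"rz":0,"claw":0}
  ]
}}

```text
time_s: 27.85
position: [0.4298, 0.0115, 0.2621]
tcp_rot: [[0.962, 0.274, 0.002], [0.274, -0.962, -0.0], [0.001, 0.001, -1.0]]
force: [0.9, -0.3, 0.7]
opening: 0.998
grasp_force: 0.0
```

Request:
{"name": "apply_moves", "arguments": {
  "rows": [
    {"x":0,"y":0,"z":0,"rx":0,"ry":0,"rz":0,"claw":70},
    {"x":0,"y":0,"z":0,"rx":0,"ry":0,"rz":0,"claw":88},
    {"x":0,"y":0,"z":0,"rx":0,"ry":0,"rz":0,"claw":105},
    {"x":0,"y":0,"z":0,"rx":0,"ry":0,"rz":0,"claw":130},
    {"x":0,"y":0,"z":0,"rx":0,"ry":0,"rz":0,"claw":130},
    {"x":0,"y":0,"z":0,"rx":0,"ry":0,"rz":0,"claw":130}
  ]
}}

```text
time_s: 28.6
position: [0.4292, 0.0115, 0.2615]
tcp_rot: [[0.962, 0.273, -0.0], [0.273, -0.962, 0.0], [-0.0, -0.0, -1.0]]
force: [-0.6, 0.1, 1.1]
opening: 0.583
grasp_force: 30.0
```

Request:
{"name": "apply_moves", "arguments": {
  "rows": [
    {"x":0,"y":0,"z":-15,"rx":0,"ry":0,"rz":0,"claw":130},
    {"x":0,"y":0,"z":-40,"rx":0,"ry":0,"rz":0,"claw":130},
    {"x":0,"y":0,"z":-75,"rx":0,"ry":0,"rz":0,"claw":130},
    {"x":0,"y":0,"z":-110,"rx":0,"ry":0,"rz":0,"claw":130},
    {"x":0,"y":0,"z":-140,"rx":0,"ry":0,"rz":0,"claw":130},
    {"x":0,"y":0,"z":-150,"rx":0,"ry":0,"rz":0,"claw":130},
    {"x":0,"y":0,"z":-150,"rx":0,"ry":0,"rz":0,"claw":130}
  ]
}}

```text
time_s: 29.48
position: [0.4291, 0.0115, 0.4112]
tcp_rot: [[0.962, 0.273, 0.0], [0.273, -0.962, -0.0], [0.0, 0.0, -1.0]]
force: [-0.0, -0.8, -1.2]
opening: 0.583
grasp_force: 30.0
```

```bash
python3 -c "
from h import *
go(490.4,236.3,410,15.9)"
```

```text
xyz [ 120.4 -199.5    1.2] r [ 0.   -0.   -0.01] t 29.48 pos [429.1  11.5 411.2] F [-0.  -0.8 -1.2] op 0.583
```

Request:
{"name": "apply_moves", "arguments": {
  "rows": [
    {"x":12,"y":-20,"z":0,"rx":0,"ry":0,"rz":0,"claw":130},
    {"x":36,"y":-60,"z":0,"rx":0,"ry":0,"rz":0,"claw":130},
    {"x":62,"y":-103,"z":0,"rx":0,"ry":0,"rz":0,"claw":130},
    {"x":88,"y":-146,"z":0,"rx":0,"ry":0,"rz":0,"claw":130},
    {"x":109,"y":-181,"z":0,"rx":0,"ry":0,"rz":0,"claw":130},
    {"x":120,"y":-199.5,"z":10,"rx":0,"ry":0,"rz":0,"claw":130},
    {"x":120,"y":-199.5,"z":25,"rx":0,"ry":0,"rz":0,"claw":130},
    {"x":120,"y":-199.5,"z":30,"rx":0,"ry":0,"rz":0,"claw":130},
    {"x":120,"y":-199.5,"z":30,"rx":0,"ry":0,"rz":0,"claw":130},
    {"x":120,"y":-199.5,"z":30,"rx":0,"ry":0,"rz":0,"claw":130}
  ]
}}

```text
time_s: 30.72
position: [0.4904, 0.2354, 0.382]
tcp_rot: [[0.962, 0.272, 0.001], [0.272, -0.962, 0.0], [0.001, 0.0, -1.0]]
force: [0.5, 0.7, -0.6]
opening: 0.583
grasp_force: 30.0
```

```bash
python3 -c "
from h import *
go(490.4,236.3,344.5,15.9)
p,d=capture('scene'); cv2.imwrite('pics/s8.png',cv2.resize(p[130:250,80:240,::-1],(800,600),interpolation=cv2.INTER_CUBIC))
"
```

```text
xyz [ 0.2 -0.9 37.5] r [ 0.   -0.01 -0.02] t 30.73 pos [490.4 235.4 382. ] F [ 0.5  0.7 -0.6] op 0.583
```

View pics/s8.png

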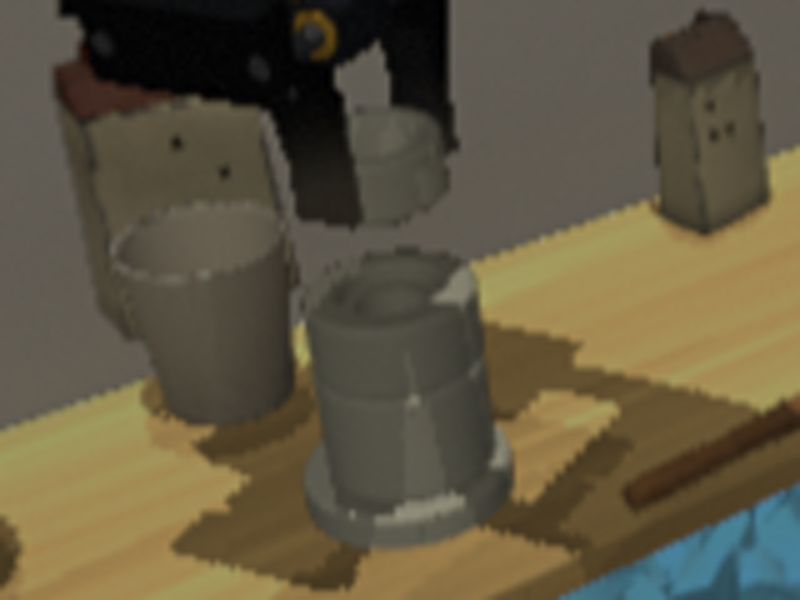

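The ring hangs upright at crop (395,165), above the recess at (395,290). Lowering.

Request:
{"name": "apply_moves", "arguments": {
  "rows": [
    {"x":0,"y":-0.5,"z":10,"rx":0,"ry":0,"rz":0,"claw":130},
    {"x":0,"y":-1,"z":20,"rx":0,"ry":0,"rz":0,"claw":130},
    {"x":0,"y":-1,"z":26,"rx":0,"ry":0,"rz":0,"claw":130},
    {"x":0,"y":-1,"z":29,"rx":0,"ry":0,"rz":0,"claw":130},
    {"x":0,"y":-1,"z":31,"rx":0,"ry":0,"rz":0,"claw":130},
    {"x":0,"y":-1,"z":33,"rx":0,"ry":0,"rz":0,"claw":130},
    {"x":0,"y":-1,"z":35,"rx":0,"ry":0,"rz":0,"claw":130},
    {"x":0,"y":-1,"z":36,"rx":0,"ry":0,"rz":0,"claw":130},
    {"x":0,"y":-1,"z":36,"rx":0,"ry":0,"rz":0,"claw":130}
  ]
}}

```text
time_s: 31.9
position: [0.4899, 0.2372, 0.3455]
tcp_rot: [[0.962, 0.273, 0.0], [0.273, -0.962, 0.0], [0.0, -0.0, -1.0]]
force: [0.8, 0.5, -0.7]
opening: 0.584
grasp_force: 30.0
```

Request:
{"name": "apply_moves", "arguments": {
  "rows": [
    {"x":0,"y":0,"z":0.7,"rx":0,"ry":0,"rz":0,"claw":130},
    {"x":0,"y":0,"z":1.2,"rx":0,"ry":0,"rz":0,"claw":130},
    {"x":0,"y":0,"z":1.2,"rx":0,"ry":0,"rz":0,"claw":90},
    {"x":0,"y":0,"z":1,"rx":0,"ry":0,"rz":0,"claw":40},
    {"x":0,"y":0,"z":0,"rx":0,"ry":0,"rz":0,"claw":0},
    {"x":0,"y":0,"z":0,"rx":0,"ry":0,"rz":0,"claw":0},
    {"x":0,"y":0,"z":-15,"rx":0,"ry":0,"rz":0,"claw":0},
    {"x":0,"y":0,"z":-45,"rx":0,"ry":0,"rz":0,"claw":0},
    {"x":0,"y":0,"z":-80,"rx":0,"ry":0,"rz":0,"claw":0}
  ]
}}

```text
time_s: 33.02
position: [0.4898, 0.2371, 0.427]
tcp_rot: [[0.962, 0.273, -0.0], [0.273, -0.962, -0.0], [-0.0, -0.0, -1.0]]
force: [0.0, 0.0, -0.0]
opening: 0.998
grasp_force: 0.0
```

Request:
{"name": "apply_moves", "arguments": {
  "rows": [
    {"x":-20,"y":30,"z":0,"rx":0,"ry":0,"rz":0,"claw":0},
    {"x":-45,"y":75,"z":0,"rx":0,"ry":0,"rz":0,"claw":0},
    {"x":-70,"y":120,"z":0,"rx":0,"ry":0,"rz":0,"claw":0},
    {"x":-95,"y":165,"z":0,"rx":0,"ry":0,"rz":0,"claw":0},
    {"x":-110,"y":190,"z":0,"rx":0,"ry":0,"rz":0,"claw":0},
    {"x":-110,"y":190,"z":0,"rx":0,"ry":0,"rz":0,"claw":0},
    {"x":-110,"y":190,"z":0,"rx":0,"ry":0,"rz":0,"claw":0}
  ]
}}

```text
time_s: 33.9
position: [0.4363, 0.0248, 0.4262]
tcp_rot: [[0.962, 0.273, 0.001], [0.273, -0.962, 0.0], [0.002, -0.0, -1.0]]
force: [-0.6, -0.1, -0.0]
opening: 0.998
grasp_force: 0.0
```

```bash
python3 -c "
from h import *
P=camera_params('top');p,d=capture('top')
print(faces(P,p,d,dict(ring=(145,184,.339,'c')),24))
try: print(faces(P,p,d,dict(wall=(314,237,.285,'r')),24))
except Exception as e: print(e)
p,d=capture('scene'); cv2.imwrite('pics/s9.png',cv2.resize(p[110:250,80:266,::-1],(797,600),interpolation=cv2.INTER_CUBIC))
print(read_state()['time_s'])
"
```

```text
{'ring': ('circ', (490.3796081542969, 235.63697814941406), 27.088043212890625, 'ell', ((490.33746337890625, 236.09085083007812), (48.88963317871094, 52.74943923950195)))}
{'wall': ('rect', ((373.99359130859375, -234.94557189941406), (83.22919464111328, 58.23187255859375), 15.396957397460938))}
34.0
```

View pics/s9.png

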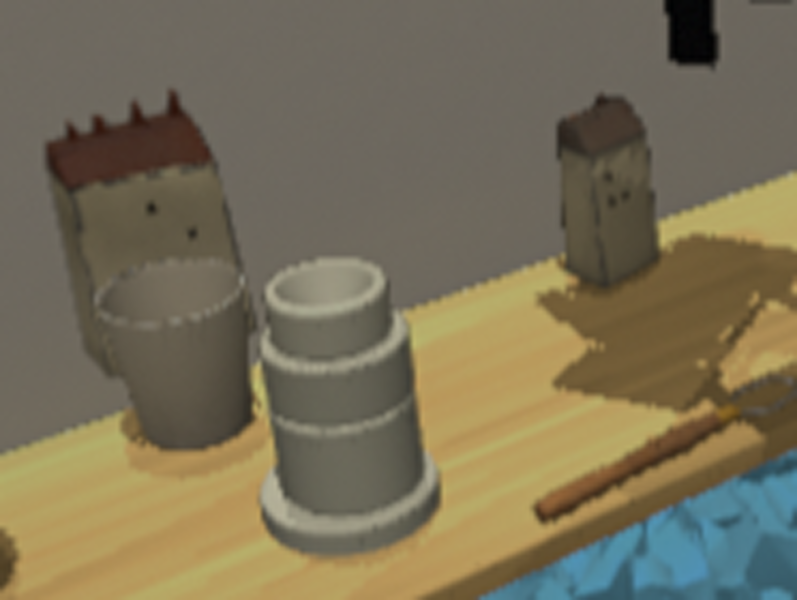

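The stack is complete and concentric at crop (340,410), with the ring flush. The house and cup are in place and the wall block is seated.

```bash
python3 -c "
from rig import *
print(hand_in())"
```

```text
the job is handed in; nothing more can be done
None
```

I closed both moulds and handed the job in at 34 s of robot time; the cameras showed every piece seated and the house and cup unmoved, but the hand-in returned no verdict.

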